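Hold the pendulum angle gauge on the sprung stud at its preset mark

ROBOT

A 6-joint arm with a two-finger parallel gripper is mounted at the origin on the work surface. World frame = base frame: x ahead of the robot, y to its left, z up, the work surface at z = 0. Lengths are in m, angles in rad, forces in N, time in s.
With the tool pointing down it reaches from about 0.375 to 0.9 m from the base axis. Payload 3.1 kg.
Tool frame: the origin (TCP) lies on the centre line of the jaws, within the pads' length; the fingertips stand 22 mm ahead of it and the grasp point (between the pads) lies 3 mm ahead of it; z points along the fingers, y is the line along which they close (so a half turn about z gives the same grasp; the last joint's range is limited). The gripper opens to 85 mm and grips with 20 to 120 N. Pads are 22 mm wide; open, the fingers measure 114 mm over their backs; the gripper's body (76 mm by 85 mm) begins 54 mm behind the grasp point. The pads swing forward as they close: fully open they stand 13 mm farther back than shut.
Start: joints at [1.048, 0.527, 1.433, -0, 1.181, -0.178], TCP at [0.211, 0.588, 0.253] pointing down, gripper open.
Joint ranges: [-3.08, 3.08], [-0.75, 2.2], [0.22, 2.44], [-1.43, 4.57], [0, 2.65], [-2.85, 2.85]. Speed limits (rad/s): [2.79, 2.79, 3.14, 3.14, 3.14, 3.14].

INTERFACE

Orientations are given as a unit quaternion [x, y, z, w].
In Python, from station import manip, workorder, snapshot gives the robot as it stands (manip), with the cameras as plain functions and the job (workorder).
- The arm moves only by the tool nudge_tcp, called in YAML: its name, and indented under it one key for each argument. Schema: {"type":"object","properties":{"increments":{"type":"object","properties":{"plan":{"type":"array","items":{"type":"array","items":{"type":"number"},"minItems":5,"maxItems":5},"minItems":1,"maxItems":20}},"additionalProperties":false,"required":["plan"]},"grip_force":{"type":"number"},"only":{"type":"string"},"quiet":{"type":"boolean"},"lines":{"type":"string"}},"required":["increments"],"additionalProperties":false}. increments is an object whose key "plan" holds a list of rows, 1 to 20 of them, each of 5 numbers: dx, dy, dz in cm, then a turn about the tool's z in units of 0.25 rad, then the opening from 0.0 (shut) to 1.0 (fully open); each row is the pose to reach, as a shift and turn from the pose commanded when the call began, along the tool's axes at that moment; what a row does not reach only later rows make up. A row lasts 1/10 s, in which the tool goes at most 0.05 m and 0.15 rad, less where a joint would pass 70% of its speed; a pose out of reach is approached as far as the arm can. The fingers move at their own pace and stop on an object; grip_force is the grip in N (left out, the last holds). Time passes only in rows, so rows that do not move let the fingers close. The tool returns the time, the measured TCP pose, the force, the opening and the grip force at its end. only (a regular expression) keeps the lines of the reply that match it, lines (a string "A,B") keeps lines A to B, and quiet returns only ok. Input that does not fit is refused with a message, and nothing moves.
- manip.sense(): the state, without advancing time (a new reading comes with each control period).
- snapshot(name): name is "scene" or "top"; returns a dict with "pixels" (420x560x3 uint8, red, green, blue), "range_z" (420x560 float32, m along the optical axis (not along the pixel's ray), 0 where there is no reading), "fov_y" (degrees; the focal length in pixels is half the picture's height over the tangent of half this angle, whatever the lens; pixels are square), "cx", "cy" (the principal point, pixels), "k1" (the pictures are not rectified: a ray, as slopes to the right and down, at radius r is drawn at 1 + k1 r^2 times it, then the intrinsics apply), "R" (3x3) and "t" (3): a world point X has camera coordinates R X + t. Camera axes: x right, y down, z forward; pixel columns grow to the right and rows downward; lengths in m; the calibration is good to about 2 mm. A picture is of the moment at which its call begins.
- workorder.sign_off(): hands the job in; it is judged then, once.
The state is a dict: "t": time; "q": joint angles; "qd": joint speeds; "tau": joint torques, N m; "tcp_pos": TCP position; "tool_rot": TCP orientation; "force": force on the tool from outside, world axes, zero at the start; "ft_torque": the same for the moment, N m; "finger_gap": opening from 0.0 (shut) to 1.0 (fully open); "gripper_force": force on a finger pad.
Only numpy, scipy, OpenCV 4.12 (cv2) and the standard library are available. Lean on these libraries where they do the work, as an engineer would, in place of code of your own. Each camera call takes 0.05 s, during which the arm holds its last target. There are 200 camera calls.

TASK

Pick up the blue angle gauge by its black grip and stand it upright on the brass stud of the black block, middle of its foot on the stud so that the stud's spring gives a little. Then rock the gauge sideways on the stud until its swinging red pointer settles on the green mark, and finish holding it still like that, still gripped and pressing gently on the stud. Leave the bottle, chip tray and circuit board where they are.

Things in the scene. Friction and masses are not known exactly. Their poses are not given: they have to be found in the camera images.
- gauge: Loose angle gauge, about 0.3 kg, 166 mm tall, standing on the table: steel foot 44 (x) x 64 (y) x 10 mm, upright round blue housing (104 mm across, 22 mm thick along x, centre 65 mm up), black grip on top. Origin at the centre of the foot's flat underside, z up. The white dial is its +x face, at the start turned away from the robot to within 35 deg; y runs across the dial.
- gauge_grip (a point): On the gauge's axis, 142 mm above the foot's underside: middle of the black grip, 26 x 26 mm square (sides along the gauge's x and y), 52 mm tall from 114 to 166 mm above the foot's underside. The housing's top is 117 mm above the foot.
- pointer (a joint): Angle (rad) of the red pointer in the dial about the gauge's x axis: 0 when it hangs at the bottom of the dial (gauge upright), positive towards the gauge's +y side. It hangs free and stays vertical, so it equals the lean of the gauge's top towards its +y; it swings for about a second after a move.
- mark (a joint): Angle (rad) of the green mark in the dial, same sense as the pointer: 0.24 to 0.46, so on the +y side of the dial's bottom. Preset and stiff; it stays where it is. The gauge's top must lean towards its +y by this angle.
- pointer_tip (a point): End of the red pointer, 42 mm from the pivot; the pivot is 65 mm above the foot's underside, just in front of the dial.
- mark_tip (a point): Centre of the green mark, 42 mm from the pivot in the pointer's plane; the mark is 8 mm wide and 14 mm long radially.
- block: Fixed black block 110 x 90 x 22 mm, origin at the centre of its underside, z up; an aluminium collar (52 mm diameter, top at 38 mm) in its middle guides the upright brass stud.
- stud_top (a point): Highest point of the brass stud, on the block's axis, 75 mm above the table when not pressed; moves down with the stud. The stud is 36 mm in diameter with an uneven crown: a dome of 18 mm radius (centre 18 mm below this point) and, 13 mm towards the block's +x, a bump of 14 mm radius whose top is 6 mm lower.
- stud (a joint): How far the stud is pressed down on its spring, m: 0 (up) to 0.014 (hard stop); about 0.5 N to start and 0.5 N per mm.
- dispenser: Loose white bottle with steel cap, 64 mm diameter, 130 mm tall, bystander; origin under its centre.
- waffle: Loose black chip tray 100 x 70 x 13 mm, bystander; origin under its centre.
- board: Loose orange circuit board 120 x 80 x 7 mm, bystander; origin under its centre.

How it is judged:
On the way:
1. the gauge stands upright (within 7 deg) on the stud, the middle of its foot within 22 mm of the stud's axis (contact force between gauge and block above 0.5 N and angle between gauge's own z axis and vertical below 0.12 rad and value of joint stud above 0.001 m and horizontal distance between gauge and stud_top below 0.022 m and height (world z) of gauge above 0.045 m), for 0.2 s.
At the end, for the whole second after the job is handed in: Still gripped by the fingers, the gauge presses on the stud (0.5 to 20 N, stud pressed at least 1 mm, foot's middle within 22 mm of the stud's axis, gauge off the table), nearly motionless, and the settled pointer's tip is within 4 mm (about 5.5 deg) of the centre of the green mark (distance between pointer_tip and mark_tip below 0.004 m and velocity of joint pointer between -0.2 and 0.2 rad/s and angular speed of gauge below 0.1 rad/s and linear speed of gauge below 0.02 m/s and value of joint stud above 0.001 m and contact force between gauge and block between 0.5 and 20 N and horizontal distance between gauge and stud_top below 0.022 m and height (world z) of gauge above 0.045 m and angle between gauge's own z axis and vertical below 0.65 rad and contact force between gauge and the fingers above 1 N); the arm keeps its last pose, push and grip.
It fails at once if the bottle is moved more than 30 mm (distance of dispenser from where it was at the start of the episode above 0.03 m).
It fails at once if the chip tray is moved more than 30 mm (distance of waffle from where it was at the start of the episode above 0.03 m).
It fails at once if the circuit board is moved more than 30 mm (distance of board from where it was at the start of the episode above 0.03 m).
It fails at once if the bottle is tipped (angle between dispenser's own z axis and vertical above 0.4 rad).
It fails at once if the gauge is pressed on the block or stud with more than 40 N (contact force between gauge and block above 40 N).
It also fails if it takes over 48 s, if anything falls off the work surface, if the arm or the gripper's body presses on something with over 40 N, if the wrist force passes 120 N, or if a joint passes its speed limit or range.

## Working session

There is one attempt and no reset: what is moved stays moved. The work goes in short steps, Python scripts to look and compute and a tool call to move; the robot and the scene stay as the last step left them, time stands still between calls to the robot, and variables do not carry over. Pictures are saved under pics/ and viewed, at most 10 in all, crops included, and the job is handed in when it is done.

```bash
ls; mkdir -p pics; python3 - <<'E'
from station import manip, workorder, snapshot
import cv2,numpy as np
for n in("scene","top"):
    s=snapshot(n); cv2.imwrite(f"pics/{n}0.png",s["pixels"][:,:,::-1]); np.savez(f"{n}0.npz",**s)
    print(n,s["fov_y"],s["cx"],s["cy"],s["k1"],-s["R"].T@s["t"],s["R"].round(3).tolist())
print(manip.sense())
E
```

```text
pics
station.py
scene 50.14452195094276 276.7677506718727 216.06483092466104 -0.08961345697287693 [1.06171363 0.29136353 0.92276289] [[-0.545, 0.838, 0.013], [0.692, 0.459, -0.557], [-0.472, -0.295, -0.83]]
top 47.68831845077569 288.43044051563254 211.94652797716327 -0.13441633857618834 [ 0.45676592 -0.00592751  1.04028594] [[-0.028, -0.999, -0.044], [-0.988, 0.034, -0.15], [0.151, 0.04, -0.988]]
{'t': 0.1, 'q': array([ 1.04848265e+00,  5.28384838e-01,  1.43379787e+00,  6.29882465e-06,
        1.18140966e+00, -1.78548379e-01]), 'qd': array([ 0.00056415, -0.00238104, -0.00315933, -0.0011864 , -0.00051542,
        0.0005606 ]), 'tau': array([-2.31372860e-04, -4.43303704e+01, -1.78583872e+01, -2.12579635e-04,
        3.88257133e-03, -2.71825293e-06]), 'tcp_pos': array([0.21033386, 0.58789118, 0.25241675]), 'tool_rot': array([ 1.71038652e-01,  9.85263812e-01, -9.38089687e-04, -3.45988672e-04]), 'force': array([-0.13780785, -0.80101189,  0.13940303]), 'ft_torque': array([ 0.00895199, -0.00540362,  0.01452071]), 'gripper_force': 0.0, 'finger_gap': 1.0028142496295742}
```

View pics/scene0.png

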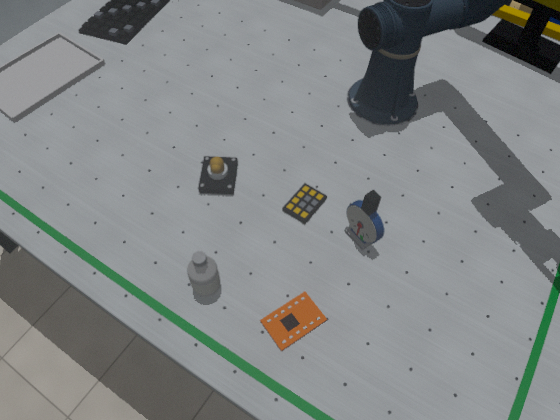

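View pics/top0.png

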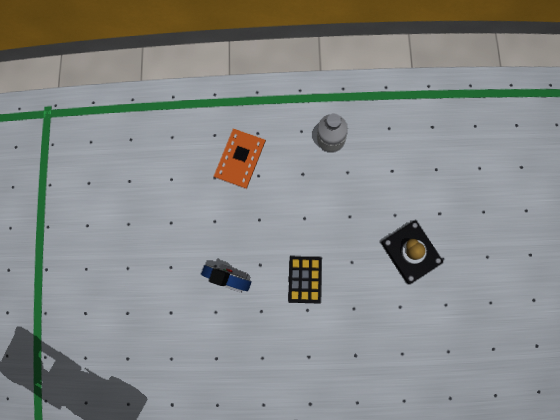

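The scene view shows the gauge at (366,220), block and stud at (218,172), tray (305,203), bottle (204,275) and board (294,320). In the top view the gauge is at (226,275) and the stud at (415,249).

```bash
cat > h.py <<'E'
import numpy as np,cv2
from station import manip, workorder, snapshot
def K(s):
    f=210/np.tan(np.radians(s["fov_y"])/2); return np.array([[f,0,s["cx"]],[0,f,s["cy"]],[0,0,1.]])
def slopes(s,uv):
    return cv2.undistortPoints(np.float64(uv).reshape(-1,1,2),K(s),np.array([float(s["k1"]),0,0,0,0]))[:,0]
def cloud(s):
    v,u=np.mgrid[:420,:560]; m=slopes(s,np.c_[u.ravel(),v.ravel()]); z=s["range_z"].ravel()[:,None]
    return ((np.c_[m*z,z]-s["t"])@s["R"]).reshape(420,560,3)
def onplane(s,uv,z):
    m=slopes(s,uv); d=np.c_[m,np.ones(len(m))]@s["R"]; c=-s["R"].T@s["t"]
    return c+d*((z-c[2])/d[:,2])[:,None]
def project(s,X):
    return cv2.projectPoints(np.float64(X).reshape(-1,3),cv2.Rodrigues(np.float64(s["R"]))[0],np.float64(s["t"]),K(s),np.array([float(s["k1"]),0,0,0,0]))[0][:,0]
E
python3 - <<'E'
from h import *
for n,box,sb in(("top",(190,240,265,305),(380,215,450,290)),("scene",(335,180,395,265),(190,145,245,200))):
    s=dict(np.load(n+"0.npz")); P=cloud(s); hsv=cv2.cvtColor(s["pixels"],cv2.COLOR_RGB2HSV)
    def reg(b): m=np.zeros((420,560),bool); m[b[1]:b[3],b[0]:b[2]]=1; return m&(s["range_z"]>0)
    g=reg(box); Z=P[...,2]
    blue=g&(hsv[...,0]>100)&(hsv[...,0]<130)&(hsv[...,1]>120)&(Z>.02)
    p=P[blue]; c=p.mean(0); w,V=np.linalg.eigh(np.cov(p[:,:2].T)); print(n,"blue",len(p),c,p.min(0),p.max(0),np.sqrt(w),V[:,1])
    gr=g&(Z>.122)&(Z<.2)&(hsv[...,2]<70); p=P[gr]; print("grip",len(p),p.mean(0),p.min(0),p.max(0))
    t=p[p[:,2]>.155]
    if len(t): print(" top face",len(t),t.mean(0),cv2.minAreaRect(np.float32(t[:,:2]*1000)))
    st=reg(sb)&(Z>.045)&(hsv[...,1]>100); p=P[st]; i=p[:,2].argmax(); print("stud",len(p),p.mean(0),p.min(0),p.max(0),"highest",p[p[:,2]>p[i,2]-.002].mean(0))
    bl=reg(sb)&(Z>.016)&(Z<.028); p=P[bl]; print("block",len(p),p[:,2].mean(),cv2.minAreaRect(np.float32(p[:,:2]*1000)))
    r=g&((hsv[...,0]<8)|(hsv[...,0]>172))&(hsv[...,1]>120)&(Z>.02); gn=g&(hsv[...,0]>40)&(hsv[...,0]<85)&(hsv[...,1]>80)&(Z>.02)
    for k,m in(("red",r),("green",gn)):
        if m.any(): print(k,m.sum(),P[m].mean(0),np.argwhere(m).mean(0)[::-1])
s=dict(np.load("scene0.npz"));cv2.imwrite("pics/g.png",cv2.resize(s["pixels"][180:265,330:400,::-1],None,fx=7,fy=7,interpolation=2))
E
```

```text
top blue 341 [0.46900608 0.15253606 0.10435482] [0.44745721 0.11475622 0.06699961] [0.497439   0.21476164 0.16827648] [0.00596416 0.03137659] [0.36034288 0.93281992]
grip 253 [0.47375298 0.16294095 0.16128838] [0.45853193 0.14934449 0.1220638 ] [0.48943033 0.17969875 0.17038702]
 top face 208 [0.4740732  0.16467673 0.16624185] ((474.3902893066406, 165.66787719726562), (26.292604446411133, 25.424419403076172), 69.98625183105469)
stud 289 [ 0.5198583  -0.22330435  0.06781011] [ 0.50125853 -0.2429596   0.04540221] [ 0.54160119 -0.20896919  0.07877679] highest [ 0.51732157 -0.22763975  0.07741367]
block 1680 0.022376733673402004 ((517.71044921875, -228.30770874023438), (111.50415802001953, 92.01901245117188), 29.9715518951416)
red 11 [0.48914021 0.15825399 0.07059697] [228.90909091 269.90909091]
green 4 [0.48405629 0.16697618 0.06747987] [225.   272.75]
scene blue 87 [0.48096665 0.17451845 0.1062282 ] [0.45703604 0.1278984  0.09319523] [0.49601891 0.20509014 0.11605647] [0.00519157 0.027518  ] [0.32236128 0.94661672]
grip 290 [0.48196176 0.16399397 0.15119397] [0.46039166 0.14691622 0.12220518] [0.49243139 0.17816335 0.16850616]
 top face 147 [0.47860355 0.16380532 0.16341496] ((477.3810119628906, 163.6157989501953), (25.724504470825195, 26.75298500061035), 68.4129409790039)
stud 129 [ 0.52587243 -0.22562703  0.06840758] [ 0.50612473 -0.24223411  0.05802372] [ 0.54177909 -0.21355902  0.07639293] highest [ 0.5232724  -0.22951767  0.07501204]
block 812 0.021004672233712687 ((519.7207641601562, -230.24766540527344), (114.37200927734375, 88.61135864257812), 29.891712188720703)
red 1 [0.49262623 0.15930661 0.07002884] [360. 225.]
green 9 [0.49163137 0.16978947 0.02559802] [361. 237.]
```

View pics/g.png

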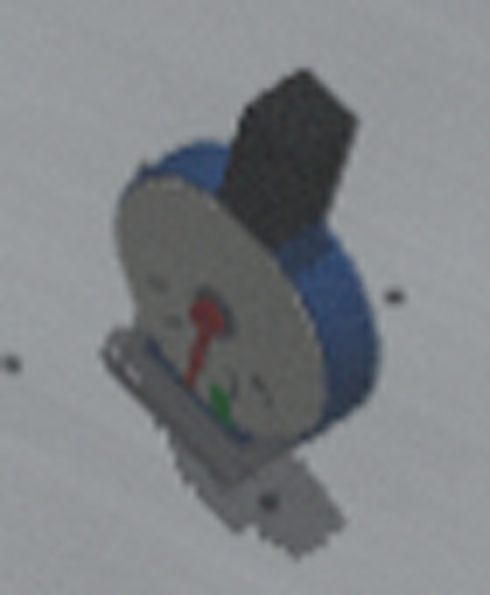

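The crop shows the dial facing the camera. The red pointer hangs from its pivot at about (360,225), and the green mark is at about (361.5,238) on the +y side. Next I'll work out the mark angle, the bump side and the first move.

```bash
cat >> h.py <<'E'
from scipy.spatial.transform import Rotation as Ro
def tool(): 
    q=manip.sense(); return np.array(q["tcp_pos"]),Ro.from_quat(q["tool_rot"]).as_matrix()
def dialray(s,uv,p0,n):
    m=slopes(s,uv); d=np.c_[m,np.ones(len(m))]@s["R"]; c=-s["R"].T@s["t"]
    return c+d*(((p0-c)@n)/(d@n))[:,None]
E
python3 - <<'E'
from h import *
p,R=tool(); print(p,"\n",R.round(4)); print("delta tool",R.T@(np.array([.476,.1647,.147])-p))
s=dict(np.load("scene0.npz")); hsv=cv2.cvtColor(s["pixels"],cv2.COLOR_RGB2HSV)
yaw=np.radians(-20.5); ex=np.array([np.cos(yaw),np.sin(yaw),0]); ey=np.array([-np.sin(yaw),np.cos(yaw),0]); o=np.array([.476,.1647,0]);p0=o+ex*.014
g=np.zeros((420,560),bool); g[190:262,335:395]=1; h,S=hsv[...,0],hsv[...,1]
for k,m in(("red",g&((h<8)|(h>172))&(S>90)),("green",g&(h>40)&(h<85)&(S>70))):
    uv=np.argwhere(m)[:,::-1]; X=dialray(s,uv,p0,ex); a=np.c_[(X-o)@ey,X[:,2]-.065]; print(k,len(uv),uv.mean(0),a.mean(0),"ang",np.arctan2(a[:,0].mean(),-a[:,1].mean()))
    print((a*1000).round(0).tolist())
# bump side: brass heights along block x
for n,b in(("top",(380,215,450,290)),("scene",(190,145,245,200))):
    s=dict(np.load(n+"0.npz"));P=cloud(s);hsv=cv2.cvtColor(s["pixels"],cv2.COLOR_RGB2HSV)
    p=P[b[1]:b[3],b[0]:b[2]][(hsv[b[1]:b[3],b[0]:b[2],1]>100)]; p=p[p[:,2]>.045]; d=p[:,:2]-[.5187,-.2293]; al=d@[.866,.5]; pe=d@[-.5,.866]
    for lo in range(-22,24,4):
        q=p[(al*1000>lo)&(al*1000<=lo+4)&(abs(pe)<.006)]; print(n,lo+2,len(q),q[:,2].mean().round(4) if len(q) else "")
E
```

```text
[0.21033386 0.58789118 0.25241675] 
 [[-9.415e-01  3.370e-01 -1.000e-03]
 [ 3.370e-01  9.415e-01 -1.700e-03]
 [ 4.000e-04 -2.000e-03 -1.000e+00]]
delta tool [-0.39279151 -0.30868385  0.10588236]
red 15 [358.93333333 226.4       ] [-0.00318795 -0.00918703] ang -0.33400516073337766
[[-6.0, 2.0], [-8.0, -4.0], [-5.0, -1.0], [-2.0, 2.0], [-7.0, -8.0], [-4.0, -4.0], [-2.0, -1.0], [-3.0, -8.0], [-1.0, -4.0], [2.0, -1.0], [-3.0, -11.0], [-2.0, -14.0], [-3.0, -24.0], [-2.0, -27.0], [-4.0, -34.0]]
green 12 [361.16666667 237.33333333] [ 0.01168858 -0.0378752 ] ang 0.29933497363284367
[[7.0, -34.0], [8.0, -37.0], [10.0, -34.0], [13.0, -30.0], [8.0, -41.0], [11.0, -37.0], [14.0, -34.0], [12.0, -41.0], [14.0, -37.0], [13.0, -44.0], [15.0, -41.0], [16.0, -44.0]]
top -20 0 
top -16 7 0.0654
top -12 10 0.0696
top -8 12 0.0734
top -4 11 0.075
top 0 11 0.0744
top 4 12 0.0745
top 8 12 0.0725
top 12 11 0.0699
top 16 11 0.0688
top 20 13 0.0673
top 24 12 0.0625
scene -20 0 
scene -16 0 
scene -12 1 0.0686
scene -8 6 0.0718
scene -4 4 0.0733
scene 0 7 0.0731
scene 4 8 0.073
scene 8 7 0.0706
scene 12 12 0.0687
scene 16 7 0.0658
scene 20 11 0.0648
scene 24 4 0.0622
```

The manual's scale: shifts go in cm and turns go in units of 0.25 rad. Converting my numbers, -0.393 m is -39.3, -0.309 m is -30.9, 1.585 rad is 6.34.

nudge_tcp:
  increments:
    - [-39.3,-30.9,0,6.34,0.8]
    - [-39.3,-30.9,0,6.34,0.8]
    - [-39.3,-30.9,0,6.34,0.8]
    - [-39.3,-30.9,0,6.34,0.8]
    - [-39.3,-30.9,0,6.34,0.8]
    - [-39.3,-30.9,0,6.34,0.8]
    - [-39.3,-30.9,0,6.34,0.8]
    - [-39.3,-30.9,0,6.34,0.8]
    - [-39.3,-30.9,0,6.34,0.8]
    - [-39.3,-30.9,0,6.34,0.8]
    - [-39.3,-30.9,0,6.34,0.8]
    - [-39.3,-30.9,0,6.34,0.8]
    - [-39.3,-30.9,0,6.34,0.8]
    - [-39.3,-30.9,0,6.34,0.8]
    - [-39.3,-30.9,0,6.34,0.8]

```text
refused: increments: the value is not of type 'object' (schema: type "object"). Nothing was moved.
```

I used the wrong layout. The manual says an object with the rows under "plan"; once more.

nudge_tcp:
  increments: {"plan": [[-39.3,-30.9,0,6.34,0.8],[-39.3,-30.9,0,6.34,0.8],[-39.3,-30.9,0,6.34,0.8],[-39.3,-30.9,0,6.34,0.8],[-39.3,-30.9,0,6.34,0.8],[-39.3,-30.9,0,6.34,0.8],[-39.3,-30.9,0,6.34,0.8],[-39.3,-30.9,0,6.34,0.8],[-39.3,-30.9,0,6.34,0.8],[-39.3,-30.9,0,6.34,0.8],[-39.3,-30.9,0,6.34,0.8],[-39.3,-30.9,0,6.34,0.8],[-39.3,-30.9,0,6.34,0.8],[-39.3,-30.9,0,6.34,0.8],[-39.3,-30.9,0,6.34,0.8]]}

```text
t: 1.6
tcp_pos: [0.4757, 0.1661, 0.2533]
tool_rot: [0.821, 0.571, -0.0, -0.0]
force: [-0.9, -0.7, -0.1]
finger_gap: 0.801
gripper_force: 0.0
```

```bash
python3 - <<'E'
from h import *
p,R=tool(); print(p,R.round(3).tolist(),np.degrees(np.arctan2(R[1,1],R[0,1]))); print("delta tool",R.T@(np.array([.476,.1647,.147])-p))
E
```

```text
[0.47572081 0.16605365 0.253278  ] [[0.348, 0.938, -0.0], [0.938, -0.348, 0.0], [-0.0, -0.0, -1.0]] -20.34837575077804
delta tool [-0.00116025  0.00077305  0.10627784]
```

To row units: 0.106 m is 10.6, 0.08 m is 8.

nudge_tcp:
  increments: {"plan": [[-0.1,0.1,4,0,0.8],[-0.1,0.1,8,0,0.8],[-0.1,0.1,10.6,0,0.8],[-0.1,0.1,10.6,0,0.8],[-0.1,0.1,10.6,0,0],[-0.1,0.1,10.6,0,0],[-0.1,0.1,10.6,0,0],[-0.1,0.1,10.6,0,0],[-0.1,0.1,10.6,0,0],[-0.1,0.1,10.6,0,0],[-0.1,0.1,10.6,0,0]]}
  grip_force: 35

```text
t: 2.7
tcp_pos: [0.4774, 0.1641, 0.1488]
tool_rot: [0.822, 0.57, 0.001, 0.0]
force: [-2.2, 0.3, 6.2]
finger_gap: 0.298
gripper_force: 35.4
```

nudge_tcp:
  increments: {"plan": [[0,0,-3,0,0],[0,0,-6,0,0],[0,0,-10,0,0],[0,0,-10,0,0],[0,0,-10,0,0]]}

```text
t: 3.2
tcp_pos: [0.4771, 0.1636, 0.248]
tool_rot: [0.822, 0.57, 0.001, 0.001]
force: [0.3, -0.2, -4.0]
finger_gap: 0.301
gripper_force: 36.1
```

```bash
python3 - <<'E'
from h import *
p,R=tool(); yaw=np.arctan2(R[1,1],R[0,1]); d=np.array([.519,-.2295,0])-p; print(p,np.degrees(yaw),(R.T@d)[:2])
s=snapshot("scene"); np.savez("scene1.npz",**s); u,v=project(s,p-[0,0,.05])[0].astype(int); print(u,v)
cv2.imwrite("pics/c1.png",cv2.resize(s["pixels"][v-60:v+60,u-60:u+60,::-1],None,fx=5,fy=5,interpolation=2))
E
```

```text
[0.47710914 0.16364336 0.24795182] -20.512283233283657 [-0.35372158  0.17653548]
375 186
```

View pics/c1.png

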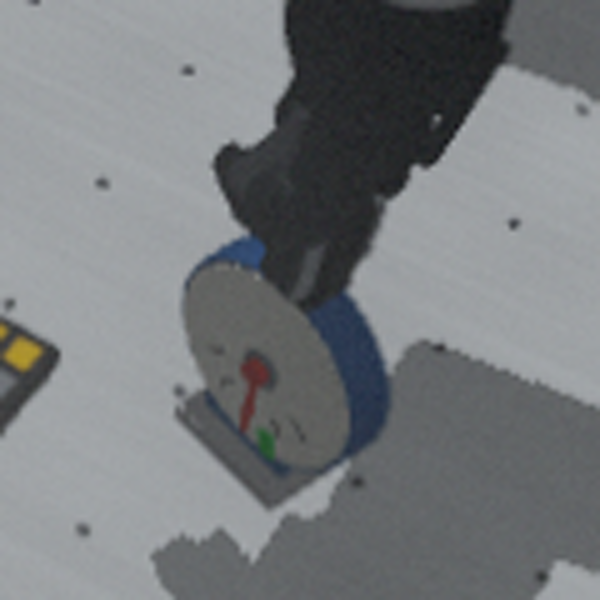

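Gauge lifted, dial toward the camera, with the mark at crop (265,442) and the pivot at (256,372). Moving it over the stud with its yaw at 30°, so that it leans across the bump's direction.

nudge_tcp:
  increments: {"plan": [[-2.5,1.2,0,-0.32,0],[-6,3,0,-0.64,0],[-9.5,4.7,0,-0.96,0],[-13,6.5,0,-1.28,0],[-16.5,8.2,0,-1.6,0],[-20,10,0,-2,0],[-23.5,11.7,0,-2.32,0],[-27,13.5,0,-2.64,0],[-30.5,15.2,0,-2.96,0],[-33,16.5,0,-3.28,0],[-34.5,17.2,0,-3.52,0],[-35.4,17.65,0,-3.52,0],[-35.4,17.65,0,-3.52,0],[-35.4,17.65,0,-3.52,0],[-35.4,17.65,0,-3.52,0],[-35.4,17.65,0,-3.52,0],[-35.4,17.65,0,-3.52,0],[-35.4,17.65,0,-3.52,0]]}

```text
t: 5.05
tcp_pos: [0.5184, -0.2292, 0.2475]
tool_rot: [0.5, 0.866, -0.0, 0.0]
force: [-0.0, -0.1, -3.5]
finger_gap: 0.3
gripper_force: 36.2
```

```bash
python3 - <<'E'
from h import *
p,R=tool(); yaw=np.arctan2(R[1,1],R[0,1]); d=np.array([.519,-.2295,0])-p; print(p,np.degrees(yaw),(R.T@d)[:2],R[:,0])
for n in("scene","top"):
    s=snapshot(n); np.savez(n+"2.npz",**s); P=cloud(s); hsv=cv2.cvtColor(s["pixels"],cv2.COLOR_RGB2HSV)
    near=(np.hypot(P[...,0]-p[0],P[...,1]-p[1])<.09)&(s["range_z"]>0)
    b=near&(hsv[...,0]>100)&(hsv[...,0]<130)&(hsv[...,1]>120)&(P[...,2]>.1); q=P[b]; w,V=np.linalg.eigh(np.cov(q[:,:2].T)); print(n,len(q),q.mean(0),q.max(0),V[:,1])
    # foot top: grey, z near .1
    u,v=project(s,p-[0,0,.1])[0].astype(int); print(u,v)
    cv2.imwrite(f"pics/{n}2.png",cv2.resize(s["pixels"][v-55:v+55,u-55:u+55,::-1],None,fx=5,fy=5,interpolation=2))
a,b=[cv2.imread(f"pics/{n}2.png") for n in("scene","top")]; cv2.imwrite("pics/both2.png",cv2.resize(np.hstack([a,b]),(800,400)))
E
```

```text
[ 0.51839968 -0.22915971  0.24753763] 29.94498530232326 [-0.00053123  0.00032017] [-4.99168179e-01  8.66505086e-01 -2.55696860e-04]
scene 28 [ 0.52949813 -0.24459779  0.20880173] [ 0.54512557 -0.20410745  0.21363737] [-0.60773968  0.79413631]
213 138
top 320 [ 0.50267893 -0.19838879  0.19792117] [ 0.52156174 -0.17962274  0.21744874] [-0.58289487  0.81254758]
427 246
```

View pics/both2.png

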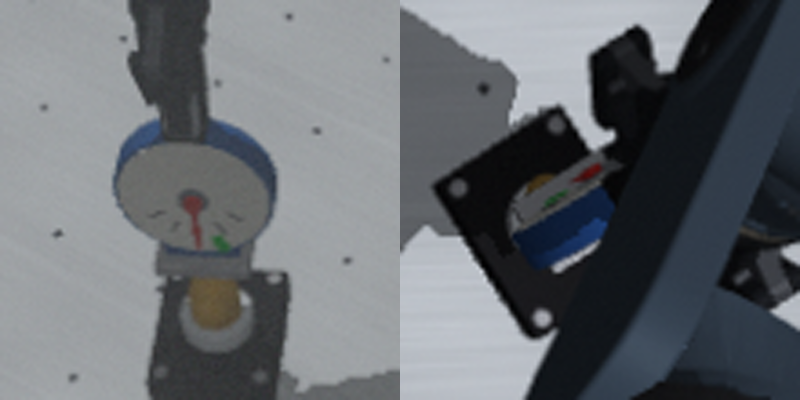

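The gauge is over the stud, upright, with its dial to the camera. In the left half the pointer hangs at (195,225) and the green mark is at (221,243). The stud sits below the foot at (214,300). Lowering slowly.

nudge_tcp:
  increments: {"plan": [[0,0,0.8,0,0],[0,0,1.6,0,0],[0,0,2,0,0],[0,0,2.2,0,0],[0,0,2.4,0,0],[0,0,2.6,0,0],[0,0,2.8,0,0],[0,0,2.8,0,0],[0,0,2.8,0,0],[0,0,2.8,0,0]]}

```text
t: 6.15
tcp_pos: [0.5182, -0.2296, 0.2196]
tool_rot: [0.501, 0.866, -0.0, -0.0]
force: [-0.2, 0.3, -0.2]
finger_gap: 0.298
gripper_force: 36.4
```

nudge_tcp:
  increments: {"plan": [[0,0,0.2,0,0],[0,0,0.4,0,0],[0,0,0.5,0,0],[0,0,0.5,0,0],[0,0,0.5,0,0],[0,0,0.5,0,0]]}

```text
t: 6.75
tcp_pos: [0.5184, -0.2297, 0.2145]
tool_rot: [0.501, 0.866, -0.0, 0.0]
force: [-0.8, 0.0, 1.3]
finger_gap: 0.303
gripper_force: 36.8
```

```bash
cat > look.py <<'E'
import sys
from h import *
p,R=tool(); print(p,manip.sense()["force"].round(1),R[:,0].round(3)); s=snapshot("scene"); tag=sys.argv[1]; np.savez(f"s{tag}.npz",**s)
ex=R[:,1]*[1,1,0]; ey=R[:,0]*[1,1,0]; o=p*[1,1,0]; p0=o+ex*.014
hsv=cv2.cvtColor(s["pixels"],cv2.COLOR_RGB2HSV); h,S=hsv[...,0],hsv[...,1]
u,v=project(s,p-[0,0,.08])[0].astype(int); g=np.zeros((420,560),bool); g[v-35:v+35,u-35:u+35]=1
A={}
for k,m in(("red",g&((h<10)|(h>170))&(S>90)),("green",g&(h>40)&(h<85)&(S>70))):
    uv=np.argwhere(m)[:,::-1]; X=dialray(s,uv,p0,ex); A[k]=np.c_[(X-o)@ey,X[:,2]]*1000; print(k,len(uv),A[k].mean(0).round(1))
r=A["red"]; hub=r[r[:,1]>r[:,1].max()-14].mean(0); tip=r[r[:,1]<r[:,1].min()+6].mean(0); gm=A["green"].mean(0)
an=lambda d:np.arctan2(d[0],-d[1]); print("hub",hub,"tip",tip,"pointer",an(tip-hub),"mark",an(gm-hub),"mark-pointer",an(gm-hub)-an(tip-hub),"lens",np.linalg.norm(tip-hub),np.linalg.norm(gm-hub))
cv2.imwrite(f"pics/l{tag}.png",cv2.resize(s["pixels"][v-45:v+45,u-45:u+45,::-1],None,fx=6,fy=6,interpolation=2))
E
python3 look.py a
```

```text
[ 0.51841913 -0.22972718  0.21447799] [-0.8  0.   1.3] [-0.499  0.867 -0.   ]
red 17 [ -3.5 123. ]
green 12 [11.4 91.5]
hub [ -3.59206311 127.0366359 ] tip [ -3.09642269 102.0997953 ] pointer 0.01987321400187485 mark 0.39914387247998395 mark-pointer 0.3792706584781091 lens 24.941765741017278 38.56228824587068
```

View pics/la.png

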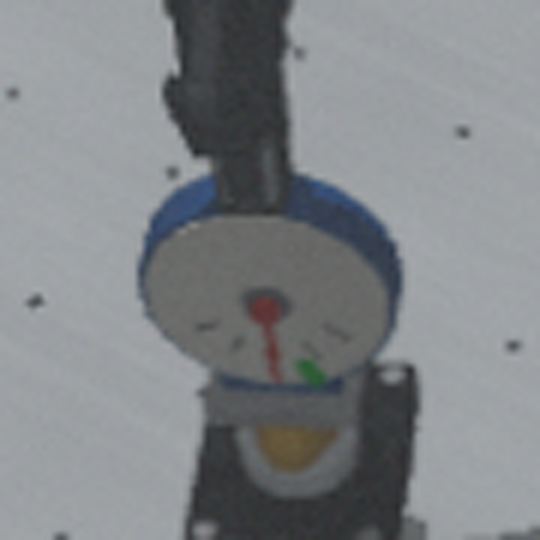

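Foot on the stud with about 5 N of contact and the spring giving. The pointer tip is at (277,380), the mark at (311,372) and the hub at (266,310), which puts the mark at about 0.37 rad. Easing the grip and rocking halfway.

To row units: 0.028 m is 2.8, 0.024 m is 2.4.

nudge_tcp:
  increments: {"plan": [[0,0,0,0,0],[0,0,0,0,0],[0,0,0,0,0],[0.3,0,0,0,0],[0.6,0,0,0,0],[0.9,0,0,0,0],[1.2,0,0,0,0],[1.5,0,0.1,0,0],[1.8,0,0.1,0,0],[2.1,0,0.1,0,0],[2.4,0,0.2,0,0],[2.8,0,0.25,0,0],[2.8,0,0.25,0,0],[2.8,0,0.25,0,0],[2.8,0,0.25,0,0],[2.8,0,0.25,0,0],[2.8,0,0.25,0,0],[2.8,0,0.25,0,0],[2.8,0,0.25,0,0]]}
  grip_force: 20

```text
t: 8.7
tcp_pos: [0.504, -0.2049, 0.2116]
tool_rot: [0.501, 0.866, 0.0, -0.001]
force: [1.0, 1.6, 2.0]
finger_gap: 0.296
gripper_force: 36.9
```

```bash
python3 look.py b
```

```text
[ 0.50396201 -0.20490317  0.21158925] [1.  1.6 2. ] [-0.498  0.867  0.002]
red 18 [-11.8 120. ]
green 13 [-0.2 86.5]
hub [-11.72679686 125.15152054] tip [-12.52801918  99.62889309] pointer -0.031382320354148785 mark 0.2888340864241204 mark-pointer 0.3202164067782692 lens 25.535200594505728 40.36023891192625
```

View pics/lb.png

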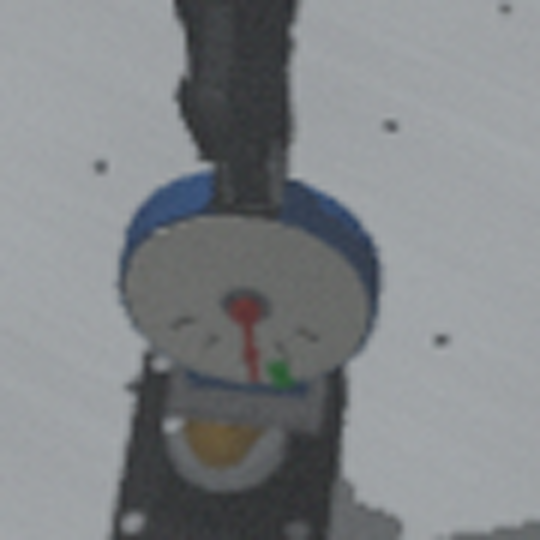

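It leaned only about 0.1 rad and the foot slid about 14 mm: foot middle is at (255,400), stud at (222,440). The grip stayed at 36 N, because a lower force isn't applied while the fingers are already closed. I'll set the gauge on free table beside the block and regrip at 20 N.

To row units: -0.158 m is -15.8, -0.15 m is -15.

nudge_tcp:
  increments: {"plan": [[0,0,-2,0,0],[0,0,-4,0,0],[-4,0,-4,0,0],[-8,0,-4,0,0],[-12,0,-4,0,0],[-15,0,-4,0,0],[-15.8,0,-4,0,0],[-15.8,0,-3,0,0],[-15.8,0,0,0,0],[-15.8,0,3,0,0],[-15.8,0,5,0,0],[-15.8,0,5.6,0,0],[-15.8,0,6,0,0],[-15.8,0,6.2,0,0],[-15.8,0,6.2,0,0],[-15.8,0,6.2,0,0]]}

```text
t: 10.35
tcp_pos: [0.5838, -0.3428, 0.151]
tool_rot: [0.501, 0.866, -0.0, 0.001]
force: [0.6, -0.2, -3.0]
finger_gap: 0.3
gripper_force: 36.2
```

nudge_tcp:
  increments: {"plan": [[0,0,0,0,0.36],[0,0,0,0,0.36],[0,0,0,0,0.5],[0,0,0,0,0.5],[0,0,0,0,0.5],[0,0,0,0,0.5],[0,0,0,0,0.5]]}
  grip_force: 20

```text
t: 11.05
tcp_pos: [0.5831, -0.3424, 0.1498]
tool_rot: [0.501, 0.866, 0.0, -0.0]
force: [-0.7, 0.3, -0.6]
finger_gap: 0.5
gripper_force: 0.0
```

```bash
python3 look.py c
```

```text
[ 0.58314966 -0.34235707  0.14977916] [-0.7  0.3 -0.6] [-0.499  0.867  0.   ]
red 19 [-16.6  52.2]
green 12 [-1.3 24. ]
hub [-16.97258593  61.56716928] tip [-16.51612064  26.65583782] pointer 0.013074244667702444 mark 0.3966098521958811 mark-pointer 0.3835356075281786 lens 34.91431547021442 40.693306858479104
```

View pics/lc.png

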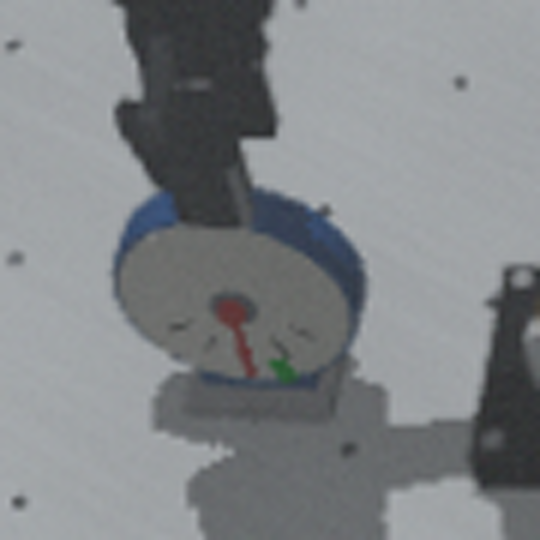

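The gauge stands flat on the table, its hub at (232,310), about 14 mm off the jaws' centre towards tool −x. Shifting by that and regripping at 20 N.

To row units: -0.014 m is -1.4, -0.007 m is -0.7.

nudge_tcp:
  increments: {"plan": [[-0.7,0,0,0,0.5],[-1.4,0,0,0,0.5],[-1.4,0,0,0,0.5],[-1.4,0,0,0,0.5],[-1.4,0,0,0,0],[-1.4,0,0,0,0],[-1.4,0,0,0,0],[-1.4,0,0,0,0],[-1.4,0,0,0,0],[-1.4,0,0,0,0]]}
  grip_force: 20

```text
t: 12.1
tcp_pos: [0.5901, -0.3543, 0.1497]
tool_rot: [0.501, 0.866, 0.0, -0.0]
force: [1.0, 0.6, -1.8]
finger_gap: 0.3
gripper_force: 22.8
```

nudge_tcp:
  increments: {"plan": [[0,0,-4,0,0],[0,0,-8,0,0],[0,0,-10.5,0,0],[0,0,-10.5,0,0],[0,0,-10.5,0,0],[0,0,-10.5,0,0]]}

```text
t: 12.7
tcp_pos: [0.5886, -0.3533, 0.2517]
tool_rot: [0.501, 0.866, 0.0, -0.003]
force: [0.5, 0.3, -3.5]
finger_gap: 0.304
gripper_force: 22.6
```

```bash
python3 look.py d; python3 - <<'E'
from h import *
p,R=tool(); print(R.T@(np.array([.519,-.2295,.2165])-p))
E
```

```text
[ 0.58862291 -0.35333261  0.25173859] [ 0.5  0.3 -3.5] [-0.499  0.867  0.006]
red 12 [ -2.2 161.9]
green 15 [ 12.8 127.1]
hub [ -2.25199036 163.88229984] tip [ -1.0808242  139.97682716] pointer 0.04895241011448528 mark 0.38898445877100535 mark-pointer 0.3400320486565201 lens 23.934144106662277 39.721179910890726
[0.14196687 0.00138516 0.03596138]
```

To row units: 0.006 m is 0.6, 0.147 m is 14.7.

nudge_tcp:
  increments: {"plan": [[3,0.1,0,0,0],[6,0.1,0,0,0],[9,0.1,0,0,0],[12,0.1,0,0,0],[14,0.1,0,0,0],[14.7,0.1,0,0,0],[14.7,0.1,0.6,0,0],[14.7,0.1,1.4,0,0],[14.7,0.1,2,0,0],[14.7,0.1,2.4,0,0],[14.7,0.1,2.7,0,0],[14.7,0.1,3,0,0],[14.7,0.1,3.3,0,0],[14.7,0.1,3.6,0,0],[14.7,0.1,3.6,0,0],[14.7,0.1,3.6,0,0],[14.7,0.1,3.6,0,0]]}

```text
t: 14.45
tcp_pos: [0.5178, -0.2268, 0.2193]
tool_rot: [0.501, 0.866, -0.0, 0.0]
force: [-1.4, -1.0, -0.1]
finger_gap: 0.3
gripper_force: 23.0
```

```bash
python3 look.py e
```

```text
[ 0.51784975 -0.22678343  0.21926785] [-1.4 -1.  -0.1] [-0.499  0.867 -0.001]
red 15 [ -5.3 128. ]
green 14 [ 8.  94.8]
hub [ -5.28775896 131.95708879] tip [ -5.30444409 106.8629406 ] pointer -0.0006649013593684329 mark 0.342946114500584 mark-pointer 0.3436110158599524 lens 25.094153734877636 39.492620939813996
```

nudge_tcp:
  increments: {"plan": [[0,0,0.3,0,0],[0,0,0.6,0,0],[0,0,0.6,0,0],[0,0,0.6,0,0],[0.3,0,0.6,0,0],[0.6,0,0.6,0,0],[0.9,0,0.6,0,0],[1.2,0,0.7,0,0],[1.5,0,0.7,0,0],[1.8,0,0.7,0,0],[2.1,0,0.8,0,0],[2.4,0,0.8,0,0],[2.8,0,0.8,0,0],[2.8,0,0.8,0,0],[2.8,0,0.8,0,0],[2.8,0,0.8,0,0]]}

```text
t: 16.1
tcp_pos: [0.5033, -0.2016, 0.2106]
tool_rot: [0.501, 0.866, 0.0, -0.001]
force: [-0.4, -0.1, 2.0]
finger_gap: 0.3
gripper_force: 23.2
```

```bash
python3 look.py f
```

```text
[ 0.50334858 -0.20161223  0.21056794] [-0.4 -0.1  2. ] [-0.498  0.867  0.002]
red 17 [-21.9 120.8]
green 11 [-15.8  86.3]
hub [-21.86224582 125.89109401] tip [-22.04076258  99.82635843] pointer -0.006848869153011215 mark 0.15103118371213867 mark-pointer 0.1578800528651499 lens 26.065346899202297 40.050464233116905
```

View pics/lf.png

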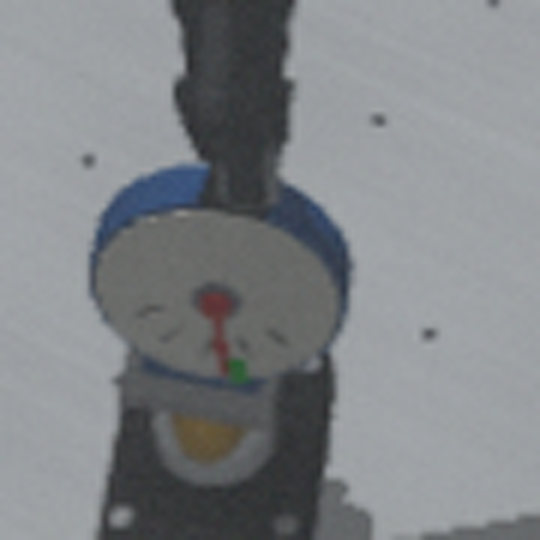

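The gauge now rolls without sliding: it leans about 0.2 rad, the foot is still on the stud (hub (214,302), stud (208,440)), and the mark is at (238,370), next to the pointer tip at (227,372). Continuing.

nudge_tcp:
  increments: {"plan": [[0.3,0,0,0,0],[0.6,0,0.1,0,0],[0.9,0,0.2,0,0],[1.2,0,0.3,0,0],[1.5,0,0.4,0,0],[1.8,0,0.5,0,0],[2.1,0,0.6,0,0],[2.3,0,0.6,0,0],[2.3,0,0.6,0,0],[2.3,0,0.6,0,0],[2.3,0,0.6,0,0],[2.3,0,0.6,0,0],[2.3,0,0.6,0,0],[2.3,0,0.6,0,0],[2.3,0,0.6,0,0],[2.3,0,0.6,0,0],[2.3,0,0.6,0,0],[2.3,0,0.6,0,0],[2.3,0,0.6,0,0]]}

```text
t: 18.05
tcp_pos: [0.492, -0.182, 0.2047]
tool_rot: [0.501, 0.866, 0.0, -0.0]
force: [-0.9, 2.7, 1.6]
finger_gap: 0.303
gripper_force: 23.0
```

```bash
python3 look.py g
```

```text
[ 0.49198491 -0.1820451   0.20468135] [-0.9  2.7  1.6] [-0.499  0.867  0.001]
red 14 [-33.1 119.6]
green 7 [-35.4  79.6]
hub [-33.08249273 123.23135571] tip [-33.48775133  97.46624367] pointer -0.015727670286770554 mark -0.05246458218908582 mark-pointer -0.03673691190231526 lens 25.76829899132409 43.72051732565041
```

View pics/lg.png

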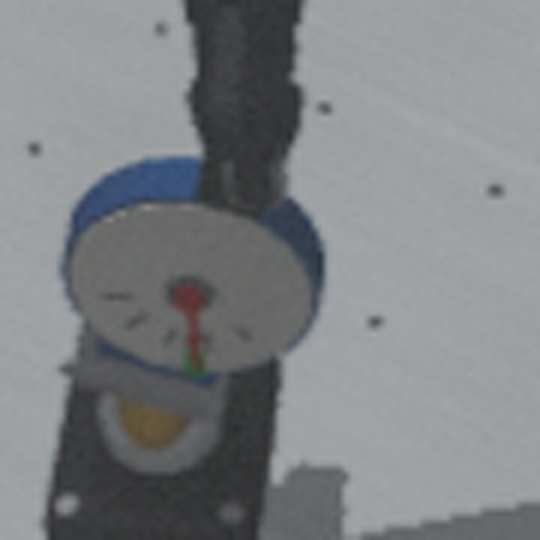

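The pointer lies on the mark: the pointer line is at x≈197 and green spans about 182–207 at y≈365. I'll check this with averaged frames before handing in.

```bash
python3 - <<'E'
from h import *
p,R=tool(); F=[snapshot("scene") for _ in range(8)]; s=F[0]; im=np.mean([f["pixels"].astype(float) for f in F],0)
ex=R[:,1]*[1,1,0]; ey=R[:,0]*[1,1,0]; o=p*[1,1,0]; u,v=project(s,p-[0,0,.08])[0].astype(int)
g=np.zeros((420,560),bool); g[v-35:v+35,u-35:u+35]=1
r,gr,b=im[...,0],im[...,1],im[...,2]
def W(w):
    w=np.where(g,np.clip(w-12,0,None),0); uv=np.argwhere(w>0)[:,::-1]; X=dialray(s,uv,o+ex*.014,ex); return np.c_[(X-o)@ey,X[:,2]]*1000,w[w>0]
for k,w in(("red",r-np.maximum(gr,b)),("green",gr-np.maximum(r,b))):
    A,ww=W(w)
    for lo in range(72,136,6):
        m=(A[:,1]>=lo)&(A[:,1]<lo+6)
        if m.any(): print(k,lo+3,m.sum(),np.average(A[m,0],weights=ww[m]).round(1),A[m,0].min().round(1),A[m,0].max().round(1))
q=manip.sense(); print(q["t"],q["force"],q["gripper_force"],q["tcp_pos"])
v0,u0=np.argwhere(g&(gr-np.maximum(r,b)>12)).mean(0).astype(int); print((r-gr)[v0-3:v0+4,u0-4:u0+5].round().astype(int))
E
```

```text
red 87 1 -34.2 -34.2 -34.2
red 93 4 -33.7 -36.1 -31.1
red 99 3 -33.7 -35.7 -30.8
red 105 4 -33.3 -35.4 -32.7
red 111 4 -33.3 -34.8 -32.0
red 117 5 -33.9 -39.0 -29.3
red 123 10 -33.7 -38.7 -28.7
red 129 6 -33.9 -38.0 -28.4
green 75 1 -32.7 -32.7 -32.7
green 81 2 -36.0 -37.4 -32.4
green 87 4 -37.0 -39.5 -36.7
green 93 2 -38.5 -38.9 -36.4
18.5 [-0.68493831  3.99087118  2.04945314] 22.963688671588898 [ 0.49214779 -0.18224977  0.20477555]
[[ -1  -1  -1   2  22  39  17   0  -1]
 [ -2  -1  -2   0  15  35  15   2  -2]
 [ -1  -1  -4 -16 -12  24  -1 -10  -2]
 [ -1  -2  -2 -15 -21  19  -4 -10  -1]
 [ -3  -2  -3 -17 -27  11   3  -5  -2]
 [-10  -7  -6 -18 -29  -9 -16 -11  -2]
 [ -6  -8  -7 -15 -24 -27 -30 -20 -11]]
```

The green strip is centred within about 1 mm of the pointer (limit 4 mm), and the arm is still, with about 5 N on the stud. Handing in.

```bash
python3 -c "
from station import manip, workorder, snapshot
print(workorder.sign_off())"
```

```text
the job is handed in; nothing more can be done
None
```

I handed the job in with the gauge still gripped and pressing on the stud with about 5 N, leaning so that the pointer sits within about 1 mm of the green mark's centre; sign-off returned no verdict, so I can't confirm a pass.

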